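Hold a surface probe in the beaker's guide hole

ROBOT

A 7-joint arm with a two-finger parallel gripper is mounted at the origin on the work surface. World frame = base frame: x ahead of the robot, y to its left, z up, the work surface at z = 0. Lengths are in m, angles in degrees, forces in N, time in s.
With the tool pointing down it reaches from about 0.425 to 0.875 m from the base axis. Payload 4.7 kg.
Tool frame: the origin (TCP) lies midway between the tips of the shut fingers; the grasp point (between the pads) lies 19 mm behind it; z points along the fingers, y is the direction in which the jaws open and shut (so a half turn about z gives the same grasp; the last joint's range is limited). The gripper opens to 87 mm and grips with 3 to 60 N. Pads are 19 mm wide; open, the fingers measure 117 mm over their backs; the gripper's body (75 mm by 190 mm) begins 51 mm behind the grasp point.
Start: joints at [-73.333, 18.392, -4.016, 83.108, 1.295, 78.541, -3.26], TCP at [0.178, 0.625, 0.223] pointing down, gripper open.
Joint ranges: [-163.93, 163.93], [-17.29, 119.83], [-79.2, 71.16], [3.27, 140.29], [-89.18, 269.18], [5.43, 117.66], [-154.24, 154.24]. Speed limits (degrees/s): [147.25, 147.25, 180, 180, 180, 180, 180].

INTERFACE

Orientations are given as [roll, pitch, yaw] about the fixed x, y, z axes, in that order (R = Rz(yaw) Ry(pitch) Rx(roll)).
In Python, from cell import env gives the robot as it stands. The module is installed in compiled form; this text tells all that it offers.
- The arm moves only by the tool servo_tool, never from a script. Its argument "plan" is a list of rows, each a list of 3 entries, a list of its own where there are three numbers: the opening, from 0 (shut) to 1 (fully open), then the shift along the tool's x, y, z in cm, then the turn, a rotation vector about the tool's x, y, z in degrees. A call has 1 to 20 rows; each row shifts and turns the pose as measured when the row begins, along the tool's axes as they then stand; what a row does not reach is not made up. A row lasts 1/12 s, in which the tool goes at most 41.7 mm and 7.16 degrees, less where a joint would pass 70% of its speed; a pose out of reach is approached as far as the arm can. A call is refused whole if a number of a shift passes 4.17 or a number of a turn 7.16, either way. A call with a gripper value outside its range is refused whole. The fingers move at their own pace and stop on an object; "force" is the grip in N (left out, the last holds). Time passes only in rows, so rows that do not move let the fingers close. It gives the time, the measured TCP pose, the force and the opening at its end, in the units of the state.
- env.get_obs(): the state, without advancing time (a new reading comes with each control period).
- env.read_camera(name): name is "side" or "top" or "wrist"; returns a dict with "image" (420x560x3 uint8, blue, green, red), "fx", "fy", "cx", "cy" (pixels), "rvec" (rotation vector, rad) and "tvec" (3), from world to camera coordinates, as OpenCV has them; the wrist camera has in their place "T_tool_cam" (4x4, takes a point from camera to tool coordinates, whose origin is the TCP and whose axes are the flange's). Camera axes: x right, y down, z forward; pixel columns grow to the right and rows downward; lengths in m; the calibration is good to about 2 mm. The wrist camera is an equidistant fisheye: a pixel r from the principal point sees the ray r / f radians off the axis. A picture is of the moment at which its call begins: read the wrist's pose just before it. There is no depth.
- env.sign_off(): hands the job in, once; it reports no verdict.
The state is a dict: "time_s": time; "qpos": joint angles; "joint_velocities": joint speeds; "effort": joint torques, N m; "tool_pos": TCP position; "tool_rot": TCP orientation; "force": force on the tool from outside, world axes, zero at the start; "wrist_torque": the same for the moment, N m; "grip_width": finger opening in m.
Only numpy, scipy, OpenCV 4.12 (cv2) and the standard library are available. Lean on these libraries where they do the work, as an engineer would, in place of code of your own. Each camera call takes 0.05 s, during which the arm holds its last target. There are 200 camera calls.

TASK

Pull the stopper rod up out of the guide hole in the metal bridge over the beaker, park it stem-down in the rack's empty socket and let go of it. Then take the probe out of the rack by its thick handle, lower its stem upright through the guide hole without ever touching the bridge or the beaker, and finish still holding it there, still and centred in the hole, with its tip about 15 mm above the red resin disc in the beaker. Do not disturb the vial, the steel band or the spare beaker.

Things in the scene. Friction and masses are not known exactly. Their poses are not given: they have to be found in the camera images.
- guide: Measuring station, fixed. Origin on the table under the guide hole's centre. Bare metal bridge plate 80 (own x) x 140 (own y) x 10 mm, top 92 mm above the table, on two side walls (60 x 12 mm, at y +-61 mm). Under it a 15 mm high pocket scale with a glass beaker: outside diameter 60 mm, wall 3 mm, rim 75 mm above the table. In it a hard red resin disc, its top 30 mm above the table.
- guide_hole (a point): Centre of the mouth of the guide hole, in the top face of the bridge plate (92 mm above the table). The vertical hole is 26 mm in diameter and goes through the 10 mm plate, straight above the beaker's middle. At the start the stopper rod hangs in it.
- rack: White plastic rack, fixed. Origin on the table under its middle. Top plate 60 (own x) x 160 (own y) x 12 mm, its top 85 mm above the table, with two vertical through sockets, 16 mm in diameter, at own y = +50 mm (holds the probe at the start) and y = -50 mm (empty). Below the plate it is open down to the 8 mm thick base.
- empty_socket (a point): Centre of the mouth of the rack's empty socket (16 mm in diameter), in the top face of the rack's plate, 85 mm above the table.
- stopper_mid (a point): Stopper rod, loose, upright, 108 mm long, 35-70 g. Point on its axis, half-way up: centre of the collar's underside; z towards the knob. Below: steel stem, 8 mm diameter, 54 mm long. Above: black rubber collar, 36 mm diameter, 8 mm thick, then a round black knob to grip, 14 mm diameter, 46 mm long. At the start the collar lies on the bridge; when parked, on the rack's top plate.
- probe_mid (a point): Probe, loose, upright, 140 mm long, 56-112 g. Point on its axis, half-way up: centre of the handle's underside (the shoulder); z towards the handle. Below: steel stem, 8 mm diameter, 70 mm long. Above: round grey handle, 24 mm diameter, 70 mm long. At the start the stem hangs in the rack's socket at the rack's y = +50 mm, the shoulder resting on the rack's top.
- probe_tip (a point): The lower end of the probe's stem, on its axis, 70 mm below the shoulder.
- vial: Bystander: small capped glass vial, 24 mm in diameter, 45 mm high, standing on the table; origin at the centre of its underside.
- band: Bystander: flat-lying steel band (ring), outside diameter 26 mm, 10 mm high, on the table; origin at the centre of its underside.
- beaker2: Bystander: empty spare glass beaker, 52 mm in diameter, 55 mm high, standing on the table; origin at the centre of its underside.
Mind the look-alikes: they are no part of the job. What is shaped like the part that bears probe_mid but purple is not meant. There is more than one size of the rack; the job needs the smaller.

How it is judged (in metres and radians):
On the way:
1. the stopper rod is parked stem-down in the rack's empty socket and let go (horizontal distance between stopper_mid and empty_socket below 0.008 m and z of stopper_mid in the frame of empty_socket between -0.004 and 0.004 m and angle between stopper_mid's own z axis and vertical below 0.1 rad and contact force between the fingers and stopper below 0.1 N), for 0.2 s.
At the end, for the whole second after the job is handed in: Probe held still, touching no bridge or beaker, tip within 5 mm and shoulder within 6 mm of the hole's axis, tilt under 0.1 rad, tip 5 to 25 mm above the resin. Stopper at rest in the once empty socket, collar within 4 mm of the rack's top, within 8 mm of its axis, tilt under 0.1 rad (horizontal distance between probe_tip and guide_hole below 0.005 m and horizontal distance between probe_mid and guide_hole below 0.006 m and angle between each of probe_mid, stopper_mid's own z axis and vertical below 0.1 rad and z of probe_tip in the frame of guide between 0.035 and 0.055 m and contact force between probe and guide below 0.1 N and contact force between the fingers and probe above 1 N and linear speed of each of probe, stopper below 0.02 m/s and horizontal distance between stopper_mid and empty_socket below 0.008 m and z of stopper_mid in the frame of empty_socket between -0.004 and 0.004 m); the arm keeps its last pose, push and grip.
It fails at once if the probe touches the bridge, the beaker or anything else of the measuring station (contact force between probe and guide above 0.3 N).
It fails at once if a bystander (vial, band, spare beaker) is moved more than 20 mm (distance of any of vial, band, beaker2 from where it was at the start of the episode above 0.02 m).
It also fails if it takes over 54 s, if anything falls off the work surface, if the arm or the gripper's body presses on something with over 40 N, if the wrist force passes 120 N, or if a joint passes its speed limit or range.

## Working session

There is one attempt and no reset: what is moved stays moved. The work goes in short steps, Python scripts to look and compute and a tool call to move; the robot and the scene stay as the last step left them, time stands still between calls to the robot, and variables do not carry over. Pictures are saved under pics/ and viewed, about 8 in all and at most 12, crops included, and the job is handed in when it is done.

Besides the shell and the picture viewer there is one more tool, called after "Emit:" as a command line: name --argument value ..., lists and objects as JSON in quotes. servo_tool: Moves the arm, as the interface text tells. Its arguments: {"type":"object","properties":{"plan":{"type":"array"},"force":{"type":"number"}},"required":["plan"]}

```bash
mkdir -p pics
python3 - <<'E'
from cell import env
import cv2,pickle
o=env.get_obs();print(o)
d={}
for n in("top","side","wrist"):
    c=env.read_camera(n);d[n]=c
    print(n,{k:v for k,v in c.items() if k!="image"})
    cv2.imwrite(f"pics/{n}0.png",c["image"])
pickle.dump((o,d),open("d0.pkl","wb"))
E
```

```text
{'time_s': 0.0, 'qpos': array([-73.33387066,  18.4386684 ,  -4.01453141,  83.17553018,
         1.29515702,  78.54100862,  -3.25912895]), 'joint_velocities': array([-0.04591326, -0.05930625, -0.06822283,  0.02192482,  0.0432226 ,
        0.03997   , -0.0524587 ]), 'effort': array([-2.52382924e-04, -4.91293931e+01, -4.04205183e-01, -3.12534785e+01,
       -6.39248779e-02,  4.32810572e-02,  1.88705289e-04]), 'tool_pos': array([0.17752569, 0.62470477, 0.22146032]), 'tool_rot': array([-1.79890042e+02,  6.28247626e-03,  1.64143594e+02]), 'force': array([-0.26796599,  0.36925443, -0.42299682]), 'wrist_torque': array([-0.0204356 ,  0.01373832,  0.00262361]), 'grip_width': 0.08721643421297925}
top {'fx': 465.4553002594213, 'fy': 465.4553002594213, 'cx': 285.87701670698044, 'cy': 211.35980978790957, 'rvec': array([ 2.16578889, -2.10511388,  0.18194078]), 'tvec': array([-0.06624988,  0.53000299,  1.06574603])}
side {'fx': 456.9857927418152, 'fy': 456.9857927418152, 'cx': 283.22885211914206, 'cy': 212.49285833673665, 'rvec': array([ 0.3783802 , -2.62331312,  1.44026867]), 'tvec': array([0.50543174, 0.17797509, 0.87939475])}
wrist {'fx': 325.19226210127806, 'fy': 325.19226210127806, 'cx': 278.58737012746997, 'cy': 211.36892065023883, 'T_tool_cam': array([[ 1.81562764e-04, -9.58463693e-01, -2.85214508e-01,
         7.88851599e-02],
       [ 9.99999955e-01,  1.05621293e-04,  2.81642690e-04,
        -1.35702221e-03],
       [-2.39819568e-04, -2.85214546e-01,  9.58463669e-01,
        -1.61972368e-01],
       [ 0.00000000e+00,  0.00000000e+00,  0.00000000e+00,
         1.00000000e+00]])}
```

View pics/top0.png

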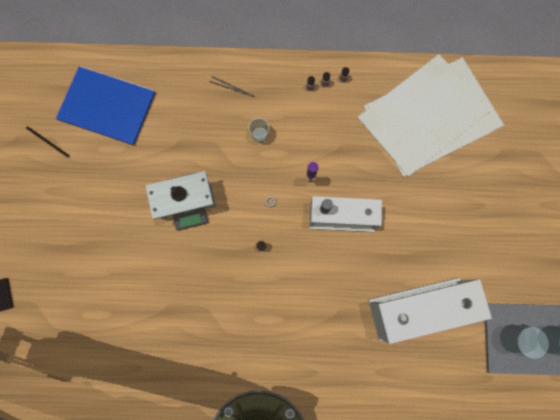

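View pics/side0.png

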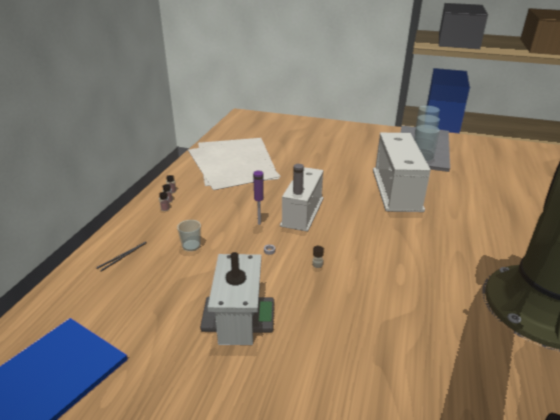

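The top view shows:
- **Guide:** at (180,195), with the stopper at (179,194).
- **Racks:** the smaller is at (346,213), with the grey probe at (326,206) and its empty socket at (368,212). The larger is at (432,310) and is not the one meant.
- **Purple look-alike:** at (312,170), not meant.
- **Bystanders:** vial (261,246), band (271,202) and spare beaker (259,130).

Next I'll enlarge the guide and the small rack in both views.

```bash
cat > h.py <<'E'
import numpy as np,cv2
def K(c): return np.array([[c["fx"],0,c["cx"]],[0,c["fy"],c["cy"]],[0,0,1]])
def proj(c,P): return cv2.projectPoints(np.float64(P).reshape(-1,1,3),c["rvec"],c["tvec"],K(c),None)[0].reshape(-1,2)
def onz(c,uv,z):
    R=cv2.Rodrigues(c["rvec"])[0];C=-R.T@c["tvec"]
    d=R.T@np.linalg.inv(K(c))@[uv[0],uv[1],1]
    return C+d*(z-C[2])/d[2]
E
python3 - <<'E'
import pickle,cv2,numpy as np
from h import *
o,d=pickle.load(open("d0.pkl","rb"))
def crop(n,x,y):
    return cv2.resize(d[n]["image"][y:y+75,x:x+100],(400,300),interpolation=cv2.INTER_CUBIC)
m=np.vstack([np.hstack([crop("top",130,160),crop("top",297,170)]),np.hstack([crop("side",185,245),crop("side",250,155)])])
cv2.imwrite("pics/m.png",m)
c=d["top"]
for n,uv,z in[("guide",(179.5,194.5),.1),("probe",(327,204),.155),("sock",(368.5,212),.085),("vial",(261,246),.045),("band",(271,202),.01),("beaker2",(259,130),.05),("purple",(313,168),.14)]:print(n,onz(c,uv,z).round(4))
E
```

```text
guide [0.5542 0.1919 0.1   ]
probe [ 0.5317 -0.1391  0.155 ]
sock [ 0.5288 -0.241   0.085 ]
vial [0.4472 0.0051 0.045 ]
band [ 0.5598 -0.0138  0.01  ]
beaker2 [0.7305 0.0202 0.05  ]
purple [ 0.6146 -0.1084  0.14  ]
```

View pics/m.png

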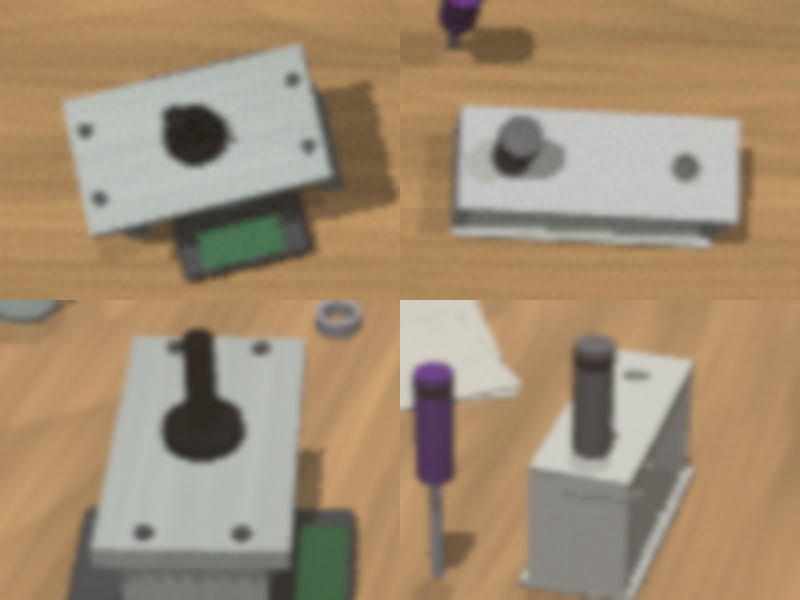

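Run:
```python
import pickle
from h import *
from scipy.optimize import least_squares
o,d=pickle.load(open("d0.pkl","rb"))
def px(x0,y0,X,Y,ox,oy): return [x0+(X-ox+.5)/4-.5,y0+(Y-oy+.5)/4-.5]
T,S=d["top"],d["side"]
gt=[px(130,160,*p,0,0) for p in[(63,101),(300,44),(333,178),(91,235)]]
rt=[px(297,170,*p,400,0) for p in[(461,106),(741,119),(738,222),(456,217)]]
gs=[px(185,245,*p,0,300) for p in[(132,337),(305,340),(290,567),(92,550)]]
rs=[px(250,155,*p,400,300) for p in[(692,360),(628,483),(530,466)]]
def P(v,p,z): 
    c,s=np.cos(v[2]),np.sin(v[2]);p=np.array(p,float)
    return np.c_[v[0]+c*p[:,0]-s*p[:,1],v[1]+s*p[:,0]+c*p[:,1],0*p[:,0]+z]
# image top: left=+y, up=+x
R4=lambda a,b:[(a,b),(a,-b),(-a,-b),(-a,b)]
g=R4(.04,.07);r=R4(.03,.08)
# side order: (far-left)=+x,-y ; far-right=-x,-y ; near-right=-x,+y ; near-left=+x,+y
gsi=[g[1],g[2],g[3],g[0]]; rsi=[r[2],r[3],r[0]]
for n,z,t,ti,s,si,v0 in[("guide",.092,gt,g,gs,gsi,(.555,.19,.2)),("rack",.085,rt,r,rs,rsi,(.53,-.19,0))]:
    for nm,w in(("both",(1,1)),("top",(1,0)),("side",(0,1))):
        f=lambda v:np.r_[w[0]*(proj(T,P(v,ti,z))-t).ravel(),w[1]*(proj(S,P(v,si,z))-s).ravel()]
        q=least_squares(f,v0);v=q.x
        print(n,nm,v[:2].round(4),np.degrees(v[2]).round(2),"rms",np.sqrt(np.mean(q.fun**2)).round(2))
        if n=="rack":print(P(v,[(0,.05),(0,-.05)],.085)[:,:2].round(4))
for n,uv,z in[("collar",px(130,160,195,135,0,0),.1),("sock",px(297,170,685,167,400,0),.085),("probetop",px(297,170,520,133,400,0),.155)]:print(n,onz(T,uv,z).round(4))
print("collar side",onz(S,px(185,245,204,429,0,300),.1).round(4),"sock side",onz(S,px(250,155,636,376,400,300),.085).round(4),"probe side",onz(S,px(250,155,595,345,400,300),.155).round(4))
```

```text
guide both [0.5553 0.1981] 15.63 rms 1.24
guide top [0.5561 0.1952] 15.65 rms 0.17
guide side [0.554  0.2016] 15.63 rms 0.74
rack both [ 0.5301 -0.1895] -0.71 rms 0.63
[[ 0.5307 -0.1395]
 [ 0.5295 -0.2395]]
rack top [ 0.5295 -0.1901] -0.4 rms 0.47
[[ 0.5299 -0.1401]
 [ 0.5292 -0.2401]]
rack side [ 0.5304 -0.1867] -0.9 rms 0.16
[[ 0.5311 -0.1367]
 [ 0.5296 -0.2367]]
collar [0.5568 0.1946 0.1   ]
sock [ 0.5303 -0.2396  0.085 ]
probetop [ 0.5341 -0.1382  0.155 ]
collar side [0.5539 0.2032 0.1   ] sock side [ 0.5282 -0.2338  0.085 ] probe side [ 0.5306 -0.1324  0.155 ]
```

Emit:
servo_tool --plan '[[1,[-3.4,-2.2,-0.3],[0,0,0]],[1,[-3.4,-2.2,-0.3],[0,0,0]],[1,[-3.4,-2.2,-0.3],[0,0,0]],[1,[-3.4,-2.2,-0.3],[0,0,0]],[1,[-3.4,-2.2,-0.3],[0,0,0]],[1,[-3.4,-2.2,-0.3],[0,0,0]],[1,[-3.4,-2.2,-0.3],[0,0,0]],[1,[-3.4,-2.2,0],[0,0,0]],[1,[-3.4,-2.2,0],[0,0,0]],[1,[-3.4,-2.2,0],[0,0,0]],[1,[-3.4,-2.2,0],[0,0,0]],[1,[-3.4,-2.2,0],[0,0,0]],[1,[0,0,0],[0,0,-5]],[1,[0,0,0],[0,0,-5]],[1,[0,0,0],[0,0,-5]]]'

```text
time_s: 1.4
tool_pos: [0.5064, 0.2434, 0.2361]
tool_rot: [-179.6, -0.4, 179.8]
force: [-0.4, -0.3, 0.3]
grip_width: 0.0869
```

Emit:
servo_tool --plan '[[1,[-2.0,-2.0,-0.5],[0,0,0]],[1,[-2.0,-2.0,-0.5],[0,0,0]],[1,[-0.8,-0.6,0],[0,0,0]],[1,[0,0,0],[0,0,0]],[1,[0,0,0],[0,0,0]]]'

```text
time_s: 1.82
tool_pos: [0.5543, 0.1962, 0.2442]
tool_rot: [-179.5, -0.6, -179.9]
force: [-0.5, 0.4, 0.2]
grip_width: 0.0867
```

```bash
cat >> h.py <<'E'
from scipy.spatial.transform import Rotation as Ro
def tool(o):
    T=np.eye(4);T[:3,:3]=Ro.from_euler("xyz",o["tool_rot"],degrees=True).as_matrix();T[:3,3]=o["tool_pos"];return T
def wz(c,o,uv,z):
    M=tool(o)@c["T_tool_cam"];p=np.array([uv[0]-c["cx"],uv[1]-c["cy"]]);r=np.hypot(*p);a=r/c["fx"]
    d=M[:3,:3]@np.r_[np.sin(a)*p/max(r,1e-9),np.cos(a)];C=M[:3,3]
    return C+d*(z-C[2])/d[2]
def wproj(c,o,P):
    M=np.linalg.inv(tool(o)@c["T_tool_cam"]);q=np.atleast_2d(P)@M[:3,:3].T+M[:3,3]
    r=np.hypot(q[:,0],q[:,1]);a=np.arctan2(r,q[:,2])
    return np.c_[c["cx"]+c["fx"]*a*q[:,0]/r,c["cy"]+c["fx"]*a*q[:,1]/r]
def snap(name):
    import pickle
    from cell import env
    o=env.get_obs();c=env.read_camera("wrist")
    pickle.dump((o,c),open(name+".pkl","wb"));cv2.imwrite(f"pics/{name}.png",c["image"])
    print(o["tool_pos"].round(4),o["tool_rot"].round(2),o["time_s"]);return o,c
E
python3 -c "
from h import *
o,c=snap('w1')
print(wproj(c,o,[[.555,.197,.1],[.555,.197,.146]]))"
```

```text
[0.5543 0.1962 0.2442] [-179.53   -0.61 -179.94] 1.8167
[[281.68620007 201.88804367]
 [281.76120182 215.45415662]]
```

View pics/w1.png

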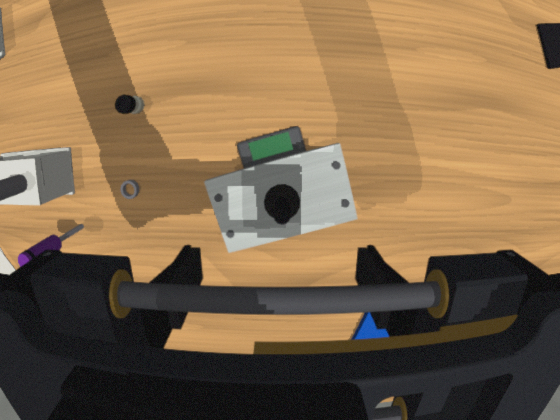

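Run:
```python
import pickle
from h import *
o,c=pickle.load(open("w1.pkl","rb"))
q=[wz(c,o,p,.092) for p in[(205,182),(340,144),(357,218),(230,252)]]
print(np.round(q,4),np.mean(q,0))
g=c["image"].max(2)
m=((g<45)).astype(np.uint8);n,l,s,ce=cv2.connectedComponentsWithStats(m)
k=l[203,282];print(s[k],ce[k]);ys,xs=np.where(l==k)
print("left/right",xs.min(),xs.max(),"top",ys.min(), "bot",ys.max())
print("collar",wz(c,o,((xs.min()+xs.max())/2,ys.min()+(xs.max()-xs.min())/2),.1))
```

```text
[[0.5365 0.1201 0.092 ]
 [0.4984 0.2537 0.092 ]
 [0.5737 0.2748 0.092 ]
 [0.6119 0.1425 0.092 ]] [0.5551483  0.19776122 0.092     ]
[ 265  185   35   39 1007] [281.70705065 202.61866931]
left/right 265 299 top 185 bot 223
collar [0.55511147 0.19730611 0.1       ]
```

Emit:
servo_tool --plan '[[1,[-0.05,0.1,3.5],[0,0,0]],[1,[0,0,3.5],[0,0,0]],[1,[0,0,3],[0,0,0]],[1,[0,0,1.5],[0,0,0]],[1,[0,0,0.8],[0,0,0]],[1,[0,0,0],[0,0,0]]]' --force 20

```text
time_s: 2.37
tool_pos: [0.5474, 0.2075, 0.1171]
tool_rot: [-179.9, -0.6, -179.2]
force: [-0.0, -1.5, 0.5]
grip_width: 0.0869
```

Emit:
servo_tool --plan '[[1,[-0.7,-0.9,0.4],[0,0,0]],[1,[0,0,0.4],[0,0,0]],[1,[0,0,0],[0,0,0]]]'

```text
time_s: 2.62
tool_pos: [0.5548, 0.201, 0.1105]
tool_rot: [180.0, -0.5, -179.0]
force: [-0.0, 0.1, -0.0]
grip_width: 0.087
```

Emit:
servo_tool --plan '[[1,[0,-0.35,0.2],[0,0,0]],[1,[0,0,0],[0,0,0]],[0,[0,0,0],[0,0,0]],[0,[0,0,0],[0,0,0]],[0,[0,0,0],[0,0,0]],[0,[0,0,0],[0,0,0]],[0,[0,0,0],[0,0,0]],[0,[0,0,0],[0,0,0]]]' --force 20

```text
time_s: 3.28
tool_pos: [0.558, 0.1973, 0.1126]
tool_rot: [179.8, -0.1, -179.1]
force: [0.3, 0.2, -0.3]
grip_width: 0.0548
```

Emit:
servo_tool --plan '[[0,[0.3,0,0.4],[0,0,0]],[0,[0,0,0],[0,0,0]],[0,[0,0,0],[0,0,0]],[0,[0,0,0],[0,0,0]],[0,[0,0,0],[0,0,0]],[0,[0,0,0],[0,0,0]],[0,[0,0,0],[0,0,0]],[0,[0,0,0],[0,0,0]]]'

```text
time_s: 3.95
tool_pos: [0.5542, 0.1975, 0.1078]
tool_rot: [179.8, -0.2, -179.0]
force: [-0.0, 0.6, -0.1]
grip_width: 0.0138
```

Emit:
servo_tool --plan '[[0,[0,0,-1],[0,0,0]],[0,[0,0,-2],[0,0,0]],[0,[0,0,-2.5],[0,0,0]],[0,[0,0,-2.5],[0,0,0]],[0,[0,0,-3],[0,0,0]],[0,[0,0,-3],[0,0,0]],[0,[0,0,-3],[0,0,0]],[0,[0,0,-1],[0,0,0]],[0,[0,0,0],[0,0,0]]]'

```text
time_s: 4.7
tool_pos: [0.5532, 0.1954, 0.2988]
tool_rot: [179.9, -0.4, -179.1]
force: [-0.6, 0.2, -1.4]
grip_width: 0.0132
```

Emit:
servo_tool --plan '[[0,[0.2,-2,0],[0,0,0]],[0,[0.2,-4,0],[0,0,0]],[0,[0.2,-4,0],[0,0,0]],[0,[0.2,-4,0],[0,0,0]],[0,[0.2,-4,0],[0,0,0]],[0,[0.2,-4,0],[0,0,0]],[0,[0.2,-4,0],[0,0,0]],[0,[0.2,-4,0],[0,0,0]],[0,[0.2,-4,0.3],[0,0,0]],[0,[0.2,-4,0.5],[0,0,0]],[0,[0.2,-2,0.5],[0,0,0]],[0,[0,0,0.5],[0,0,0]],[0,[0,0,0],[0,0,0]]]'

```text
time_s: 5.78
tool_pos: [0.5298, -0.2174, 0.2625]
tool_rot: [179.8, -1.5, -178.7]
force: [-0.1, 1.1, -0.5]
grip_width: 0.0136
```

Emit:
servo_tool --plan '[[0,[0,-1.5,0],[0,-1.4,1]],[0,[0,-0.7,0],[0,0,0]],[0,[0,0,0],[0,0,0]],[0,[0,0,0],[0,0,0]]]'

```text
time_s: 6.12
tool_pos: [0.5304, -0.2371, 0.2603]
tool_rot: [179.6, -0.1, -179.5]
force: [0.8, -0.3, -0.3]
grip_width: 0.0135
```

```bash
python3 -c "
from h import *
o,c=snap('w2')
print(wproj(c,o,[[.530,-.2395,.085],[.5305,-.1395,.155],[.56,-.11,.085]]))"
```

```text
[ 0.5304 -0.2371  0.2603] [ 1.7964e+02 -9.0000e-02 -1.7953e+02] 6.1167
[[276.29602157 192.26509642]
 [388.19458118 212.05999021]
 [389.99492085 219.47360853]]
```

View pics/w2.png

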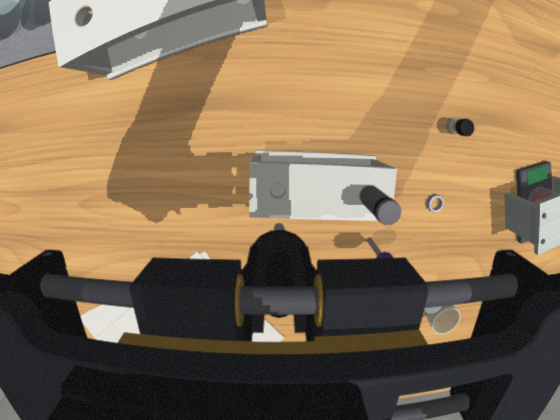

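The wrist view shows the stopper held with its stem tip at (280,229), the empty socket at (278,189) and the probe top at (388,211).

Run:
```python
import pickle
from h import *
o,c=pickle.load(open("w2.pkl","rb"))
im=c["image"]
z=np.hstack([cv2.resize(im[150:232,242:324],(400,400),interpolation=cv2.INTER_CUBIC),cv2.resize(im[145:235,325:415],(400,400),interpolation=cv2.INTER_CUBIC)])
z=cv2.convertScaleAbs(z,alpha=1.3);cv2.imwrite("pics/w2c.png",z)
print("sock",wz(c,o,(278,189.5),.085))
m=o["tool_pos"]+[0,0,-.0158-.054];print("tip",wproj(c,o,[m]))
```

```text
sock [ 0.52696941 -0.23770987  0.085     ]
tip [[279.48004623 224.56917059]]
```

View pics/w2c.png

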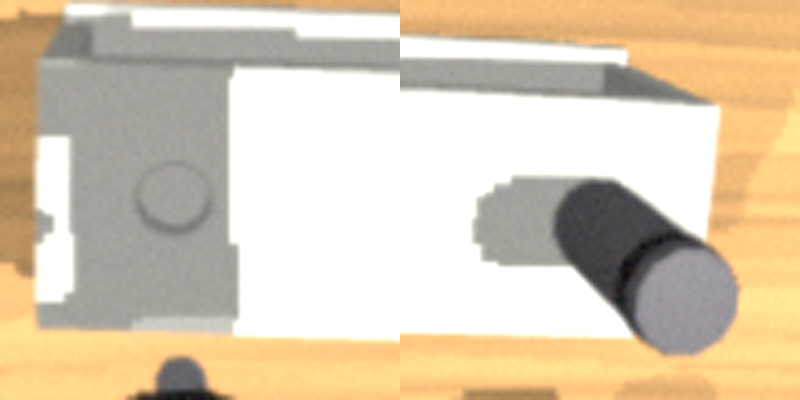

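Run:
```python
import pickle
from h import *
from scipy.optimize import least_squares
o,c=pickle.load(open("w2.pkl","rb"))
A=lambda X,Y:(242+X/4.878-.4,150+Y/4.878-.4)
B=lambda X,Y:(325+(X-400)/4.444-.4,145+Y/4.444-.4)
pts=[A(40,60),A(38,328),B(718,105),B(703,341)]
q=np.array([wz(c,o,p,.085) for p in pts]);print(q.round(4),q.mean(0).round(4))
r=np.array([(-.03,-.08),(.03,-.08),(-.03,.08),(.03,.08)])
f=lambda v:(np.c_[v[0]+np.cos(v[2])*r[:,0]-np.sin(v[2])*r[:,1],v[1]+np.sin(v[2])*r[:,0]+np.cos(v[2])*r[:,1]]-q[:,:2]).ravel()
v=least_squares(f,(.53,-.19,0)).x;print(v,"sock",v[:2]-.05*np.array([-np.sin(v[2]),np.cos(v[2])]),"probe",v[:2]+.05*np.array([-np.sin(v[2]),np.cos(v[2])]))
print("sock direct",wz(c,o,A(173,196),.085),"tip",wz(c,o,A(180,374),.1905),"probe top",wz(c,o,B(686,299),.155))
```

```text
[[ 0.4975 -0.2674  0.085 ]
 [ 0.5576 -0.2686  0.085 ]
 [ 0.501  -0.1084  0.085 ]
 [ 0.5622 -0.1063  0.085 ]] [ 0.5296 -0.1877  0.085 ]
[ 0.52959042 -0.18768409 -0.02138945] sock [ 0.52852103 -0.23767265] probe [ 0.53065981 -0.13769552]
sock direct [ 0.52728167 -0.2387006   0.085     ] tip [ 0.53170537 -0.23781315  0.1905    ] probe top [ 0.53032933 -0.13877997  0.155     ]
```

Emit:
servo_tool --plan '[[0,[0.25,-0.1,2.0],[0,0,0.4]],[0,[0,0,3.0],[0,0,0]],[0,[0,0,2.5],[0,0,0]],[0,[0,0,1],[0,0,0]],[0,[0,0,0],[0,0,0]],[0,[0,0,0],[0,0,0]]]'

```text
time_s: 6.67
tool_pos: [0.5331, -0.2314, 0.1762]
tool_rot: [179.6, 0.4, -179.3]
force: [-0.1, 0.9, -0.9]
grip_width: 0.0136
```

Emit:
servo_tool --plan '[[0,[0.5,-0.6,0],[0,0.5,0]],[0,[0,0,0],[0,0,0]],[0,[0,0,0],[0,0,0]]]'

```text
time_s: 6.92
tool_pos: [0.53, -0.2378, 0.1797]
tool_rot: [179.6, 0.1, -179.2]
force: [0.2, -0.1, -0.7]
grip_width: 0.0132
```

Emit:
servo_tool --plan '[[0,[0.25,0,0.8],[0,0,0]],[0,[0,0,0.6],[0,0,0]],[0,[0,0,0],[0,0,0]]]'

```text
time_s: 7.17
tool_pos: [0.5288, -0.239, 0.1673]
tool_rot: [179.7, 0.4, -179.2]
force: [0.0, 0.9, -0.7]
grip_width: 0.0134
```

```bash
python3 -c "
from h import *
o,c=snap('w3')
cv2.imwrite('pics/w3c.png',cv2.resize(cv2.convertScaleAbs(c['image'][170:260,220:340],alpha=1.3),(720,540),interpolation=cv2.INTER_CUBIC))
print(wproj(c,o,[o['tool_pos']-[0,0,.0698],[.5285,-.2385,.085]]))"
```

```text
[ 0.5288 -0.239   0.1673] [ 179.72    0.36 -179.22] 7.1667
[[279.59876129 223.88458242]
 [280.08889573 218.37448248]]
```

View pics/w3c.png

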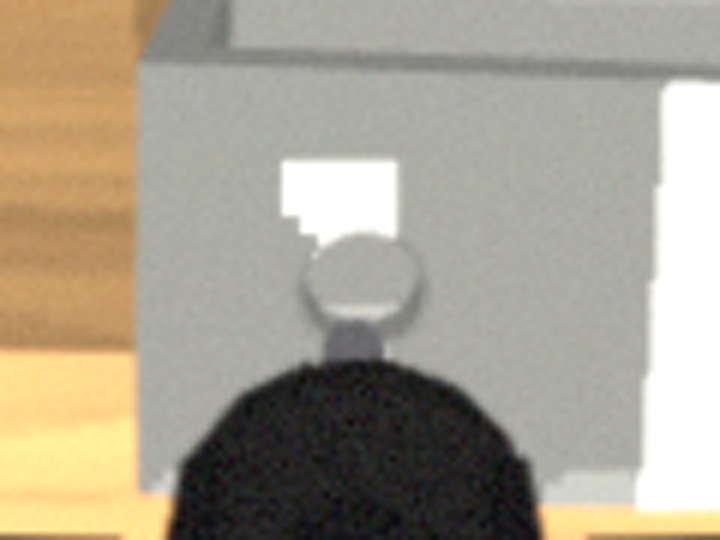

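Emit:
servo_tool --plan '[[0,[0.3,0.1,0],[0,0.5,0]],[0,[0,0,0],[0,0,0]]]'

```text
time_s: 7.38
tool_pos: [0.5253, -0.2381, 0.1674]
tool_rot: [179.7, -0.2, -179.2]
force: [0.8, 1.3, -2.0]
grip_width: 0.0134
```

Emit:
servo_tool --plan '[[0,[0,0,0.8],[0,0,0]],[0,[0,0,0.8],[0,0,0]],[0,[0,0,0],[0,0,0]]]'

```text
time_s: 7.63
tool_pos: [0.5256, -0.2379, 0.1504]
tool_rot: [179.7, -0.2, -179.2]
force: [0.1, 0.0, -0.8]
grip_width: 0.0134
```

Emit:
servo_tool --plan '[[0,[0,0,0.8],[0,0,0]],[0,[0,0,0.8],[0,0,0]],[0,[0,0,0.5],[0,0,0]],[0,[0,0,0],[0,0,0]]]'

```text
time_s: 7.97
tool_pos: [0.5249, -0.2374, 0.1259]
tool_rot: [179.7, -0.3, -179.2]
force: [-0.1, 0.3, -0.3]
grip_width: 0.0135
```

Emit:
servo_tool --plan '[[0,[-0.15,0,0.8],[0,0,0]],[0,[0,0,0.8],[0,0,0]],[0,[0,0,0.2],[0,0,0]],[0,[0,0,0],[0,0,0]]]'

```text
time_s: 8.3
tool_pos: [0.5263, -0.2372, 0.1054]
tool_rot: [179.7, -0.3, -179.2]
force: [0.0, -0.8, -1.1]
grip_width: 0.013
```

Emit:
servo_tool --plan '[[0,[-0.15,-0.05,0.3],[0,0,0]],[0,[0,0,0.1],[0,0,0]],[0,[0,0,0],[0,0,0]],[0,[0,0,0],[0,0,0]]]'

```text
time_s: 8.63
tool_pos: [0.5282, -0.2379, 0.1011]
tool_rot: [179.7, -0.3, -179.2]
force: [0.8, -0.7, -0.2]
grip_width: 0.0133
```

Emit:
servo_tool --plan '[[0,[0,0,0.15],[0,0,0]],[0,[0,0,0.1],[0,0,0]],[0,[0,0,0],[0,0,0]]]'

```text
time_s: 8.88
tool_pos: [0.529, -0.2381, 0.1013]
tool_rot: [179.7, -0.2, -179.2]
force: [0.2, 0.4, -1.3]
grip_width: 0.0133
```

Emit:
servo_tool --plan '[[0.3,[0,0,0],[0,0,0]],[0.3,[0,0,0],[0,0,0]],[0.5,[0,0,0],[0,0,0]],[0.5,[0,0,0],[0,0,0]],[0.6,[0,0,0],[0,0,0]],[0.6,[0,0,0],[0,0,0]],[0.6,[0,0,0],[0,0,0]],[0.6,[0,0,0],[0,0,0]]]'

```text
time_s: 9.55
tool_pos: [0.5297, -0.2384, 0.1017]
tool_rot: [179.7, -0.1, -179.2]
force: [0.6, -1.1, -0.8]
grip_width: 0.0509
```

Emit:
servo_tool --plan '[[0.6,[0,0,-1],[0,0,0]],[0.6,[0,0,-2],[0,0,0]],[0.6,[0,0,-2.5],[0,0,0]],[1,[0,0,-3.5],[0,0,0]],[1,[0,0,-3.5],[0,0,0]],[1,[0,0.5,-3],[0,0,0]],[1,[0,3,0],[0,0,0]],[1,[0,3.5,0],[0,0,0]],[1,[0,2,0],[0,0,0]],[1,[0,0,0],[0,0,0]],[1,[0,0,0],[0,0,0]]]'

```text
time_s: 10.47
tool_pos: [0.5277, -0.1494, 0.2728]
tool_rot: [179.8, 0.2, -179.7]
force: [0.2, 0.1, -1.0]
grip_width: 0.086
```

```bash
python3 -c "
from h import *
o,c=snap('w4')
cv2.imwrite('pics/w4c.png',cv2.resize(c['image'][120:270,130:330],(800,600),interpolation=cv2.INTER_CUBIC))
print(wproj(c,o,[[.5285,-.2385,.093],[.5285,-.2385,.139],[.5305,-.139,.155]]))"
```

```text
[ 0.5277 -0.1494  0.2728] [ 179.81    0.23 -179.66] 10.4667
[[197.93893437 191.3944286 ]
 [186.96971444 202.40487316]
 [290.90253057 209.54135047]]
```

View pics/w4c.png

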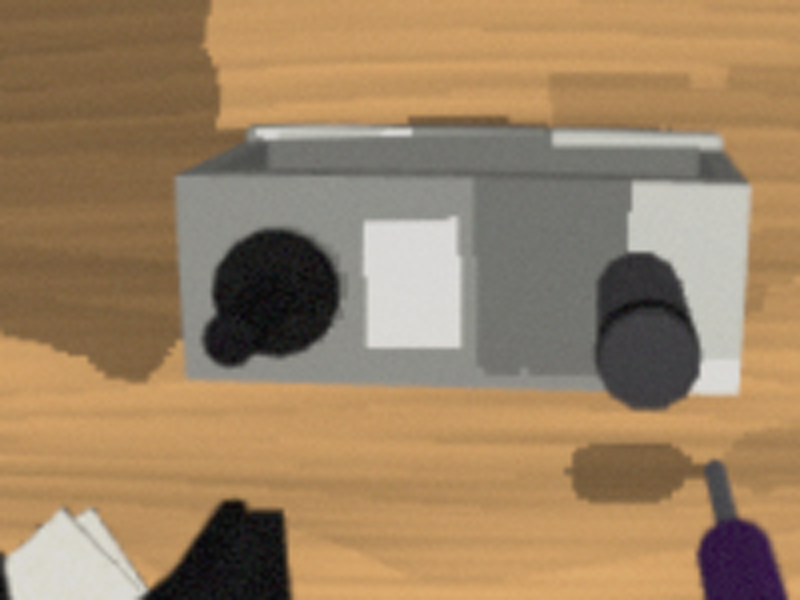

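Emit:
servo_tool --plan '[[1,[-0.25,1.1,1],[0,0,0]],[1,[0,0,2.5],[0,0,0]],[1,[0,0,2.5],[0,0,0]],[1,[0,0,1.5],[0,0,0]],[1,[0,0,0],[0,0,0]],[1,[0,0,0],[0,0,0]]]' --force 25

```text
time_s: 11.02
tool_pos: [0.5303, -0.142, 0.1929]
tool_rot: [179.9, 0.2, 179.7]
force: [0.4, -1.1, 0.5]
grip_width: 0.0868
```

Emit:
servo_tool --plan '[[1,[0,0.4,1],[0,0,0]],[1,[0,0,2.2],[0,0,0]],[1,[0,0,2.5],[0,0,0]],[1,[0,0,2],[0,0,0]],[1,[0,0,1],[0,0,0]],[1,[0,0,0],[0,0,0]],[1,[0,0,0],[0,0,0]]]'

```text
time_s: 11.6
tool_pos: [0.5346, -0.1388, 0.1056]
tool_rot: [180.0, 0.7, 179.5]
force: [-0.3, -0.3, 0.1]
grip_width: 0.0872
```

Emit:
servo_tool --plan '[[1,[0.4,0.05,0],[0,0.7,0]],[0.5,[0,0,0],[0,0,0]],[0.5,[0,0,0],[0,0,0]],[0.5,[0,0,0],[0,0,0]],[0.5,[0,0,0],[0,0,0]]]'

```text
time_s: 12.02
tool_pos: [0.5335, -0.1388, 0.1104]
tool_rot: [-180.0, 0.4, 179.5]
force: [-0.1, -0.0, 0.1]
grip_width: 0.068
```

Emit:
servo_tool --plan '[[0.5,[0.3,0.05,0.4],[0,0.4,0]],[0.4,[0,0,0],[0,0,0]],[0.4,[0,0,0],[0,0,0]],[0.4,[0,0,0],[0,0,0]],[0.4,[0,0,0],[0,0,0]]]'

```text
time_s: 12.43
tool_pos: [0.5308, -0.1383, 0.107]
tool_rot: [180.0, 0.0, 179.5]
force: [1.0, 0.5, -0.6]
grip_width: 0.038
```

Aligned, so I'll close on the handle.

Emit:
servo_tool --plan '[[0,[0,0,0],[0,0,0]],[0,[0,0,0],[0,0,0]],[0,[0,0,0],[0,0,0]],[0,[0,0,0],[0,0,0]],[0,[0,0,0],[0,0,0]],[0,[0,0,0],[0,0,0]]]' --force 25

```text
time_s: 12.93
tool_pos: [0.5307, -0.1381, 0.1069]
tool_rot: [180.0, 0.0, 179.5]
force: [0.5, -0.4, -0.3]
grip_width: 0.0234
```

Emit:
servo_tool --plan '[[0,[0,0,-0.8],[0,0,0]],[0,[0,0,-1.2],[0,0,0]],[0,[0,0,-1.5],[0,0,0]],[0,[0,0,-2],[0,0,0]],[0,[0,0,-2],[0,0,0]],[0,[0,0,-2],[0,0,0]],[0,[0,0,-2],[0,0,0]],[0,[0,0,-2],[0,0,0]],[0,[0,0,-1.5],[0,0,0]],[0,[0,0,-0.5],[0,0,0]],[0,[0,0,0],[0,0,0]]]'

```text
time_s: 13.85
tool_pos: [0.5294, -0.1394, 0.2777]
tool_rot: [-180.0, 0.2, 179.4]
force: [0.2, -0.1, -1.4]
grip_width: 0.0237
```

Emit:
servo_tool --plan '[[0,[-0.2,2,0],[0,0,0]],[0,[-0.3,3,0],[0,0,0]],[0,[-0.3,4,0],[0,0,0]],[0,[-0.3,4,0],[0,0,0]],[0,[-0.3,4,0],[0,0,0]],[0,[-0.3,4,0],[0,0,0]],[0,[-0.3,4,0],[0,0,0]],[0,[-0.2,3,0],[0,0,0]],[0,[-0.2,2,0],[0,0,0]],[0,[-0.1,1,0],[0,0,0]],[0,[0,0,0],[0,0,0]],[0,[0,0,0],[0,0,0]]]'

```text
time_s: 14.85
tool_pos: [0.5552, 0.1777, 0.2683]
tool_rot: [-179.6, -0.5, 178.8]
force: [0.5, -1.5, -1.0]
grip_width: 0.0237
```

Emit:
servo_tool --plan '[[0,[0,1.2,1],[-0.4,-0.5,0]],[0,[0,0.8,1.5],[0,0,0]],[0,[0,0,1],[0,0,0]],[0,[0,0,0],[0,0,0]],[0,[0,0,0],[0,0,0]]]'

```text
time_s: 15.27
tool_pos: [0.5572, 0.1861, 0.2321]
tool_rot: [-179.7, 0.1, 178.0]
force: [-0.2, -0.5, -0.5]
grip_width: 0.0234
```

Emit:
servo_tool --plan '[[0,[0.2,0.8,0.3],[-0.3,0,0]],[0,[0,0.3,0],[0,0,0]],[0,[0,0,0],[0,0,0]],[0,[0,0,0],[0,0,0]]]'

```text
time_s: 15.6
tool_pos: [0.5569, 0.194, 0.231]
tool_rot: [179.9, 0.2, 177.6]
force: [0.1, -0.3, -1.0]
grip_width: 0.0231
```

```bash
python3 -c "
from h import *
import pickle
from cell import env
o,c=snap('w5')
s=env.read_camera('side');pickle.dump(s,open('s5.pkl','wb'))
a=cv2.resize(c['image'][140:260,200:360],(800,600),interpolation=cv2.INTER_CUBIC)
a=cv2.resize(c['image'][140:260,220:340],(400,400),interpolation=cv2.INTER_CUBIC)
b=cv2.resize(s['image'][180:300,175:295],(400,400),interpolation=cv2.INTER_CUBIC)
cv2.imwrite('pics/w5c.png',np.hstack([a,b]))
P=[o['tool_pos']-[0,0,.0919],o['tool_pos']-[0,0,.0219],[.555,.1975,.092]]
print(wproj(c,o,P),proj(s,P))"
```

```text
[0.5569 0.194  0.231 ] [179.91   0.23 177.61] 15.6
[[279.8102043  215.19359018]
 [280.42961624 249.40842612]
 [283.08917343 198.31664854]] [[234.86747701 255.44188858]
 [232.86381222 221.0214408 ]
 [236.42778145 278.21924626]]
```

View pics/w5c.png

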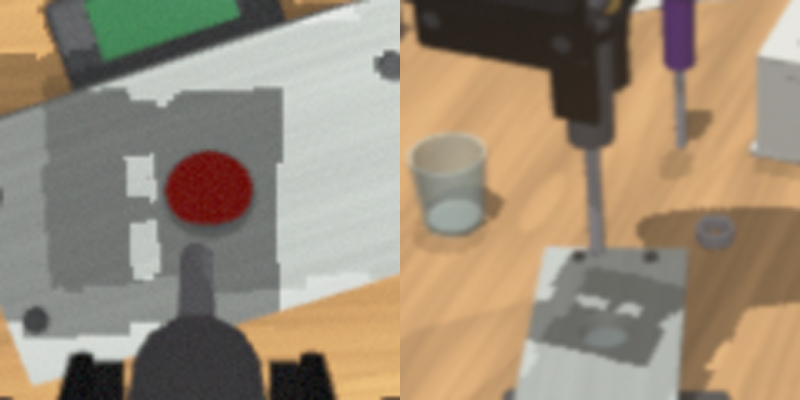

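Emit:
servo_tool --plan '[[0,[0.35,0.35,1],[0,0.2,1]],[0,[0,0,1],[0,0,1]],[0,[0,0,0.6],[0,0,0]],[0,[0,0,0],[0,0,0]],[0,[0,0,0],[0,0,0]]]'

```text
time_s: 16.12
tool_pos: [0.553, 0.1983, 0.2019]
tool_rot: [179.9, -0.0, 175.4]
force: [0.0, 0.3, -0.3]
grip_width: 0.0235
```

Emit:
servo_tool --plan '[[0,[0,0,0.6],[0,0,-2]],[0,[0,0,0],[0,0,-2]],[0,[0,0,0],[0,0,0]]]'

```text
time_s: 16.37
tool_pos: [0.5528, 0.1982, 0.195]
tool_rot: [180.0, -0.1, 179.6]
force: [0.2, -0.2, -1.5]
grip_width: 0.0235
```

```bash
python3 -c "
from h import *
import pickle
from cell import env
o,c=snap('w6')
s=env.read_camera('side');pickle.dump(s,open('s6.pkl','wb'))
a=cv2.resize(c['image'][160:240,240:320],(400,400),interpolation=cv2.INTER_CUBIC)
b=cv2.resize(s['image'][230:310,195:275],(400,400),interpolation=cv2.INTER_CUBIC)
cv2.imwrite('pics/w6c.png',np.hstack([a,b]))
P=[o['tool_pos']-[0,0,.0919],o['tool_pos']-[0,0,.0219],[.555,.1975,.092]]
print(wproj(c,o,P),proj(s,P))
print(proj(s,P[2]+np.array([[.01,0,0],[0,.01,0],[0,0,.01]]))-proj(s,P[2]))"
```

```text
[0.5528 0.1982 0.195 ] [ 1.7996e+02 -6.0000e-02  1.7959e+02] 16.3667
[[279.8754464  215.76866534]
 [280.41872435 249.63013293]
 [278.97839213 214.39375899]] [[237.20359381 273.79606237]
 [235.35698041 240.98188583]
 [236.42778145 278.21924626]]
[[-5.36658599 -1.09057782]
 [-2.08793945  3.66094086]
 [-0.25594699 -4.42424884]]
```

View pics/w6c.png

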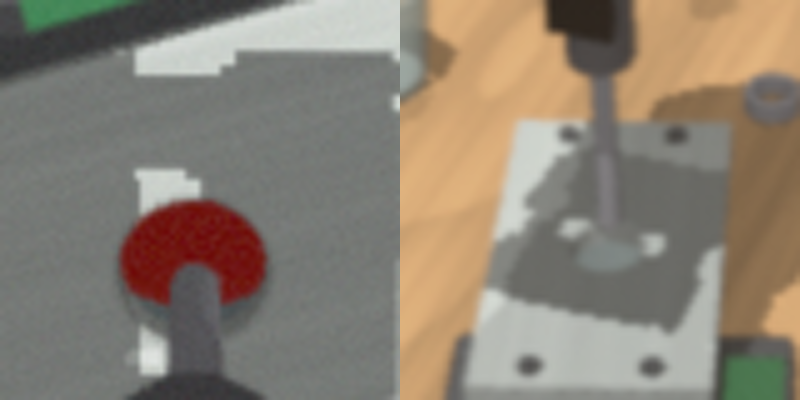

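The tip and hole line up to about 1 mm in both the wrist and side views. I'll lower in small steps and check each one.

Emit:
servo_tool --plan '[[0,[0,0,0.7],[0,0,0]],[0,[0,0,0.5],[0,0,0]],[0,[0,0,0],[0,0,0]]]'

```text
time_s: 16.72
tool_pos: [0.5532, 0.1983, 0.1826]
tool_rot: [179.9, 0.0, 179.4]
force: [0.3, 0.5, -0.8]
grip_width: 0.0233
```

Emit:
servo_tool --plan '[[0,[0.05,-0.05,0.7],[0,0,0]],[0,[0,0,0.7],[0,0,0]],[0,[0,0,0],[0,0,0]]]'

```text
time_s: 16.97
tool_pos: [0.5525, 0.1977, 0.1668]
tool_rot: [179.9, -0.0, 179.3]
force: [-0.9, -0.1, -0.6]
grip_width: 0.0232
```

Emit:
servo_tool --plan '[[0,[0,0.03,0.8],[0,0,0]],[0,[0,0,0.7],[0,0,0]],[0,[0,0,0],[0,0,0]]]'

```text
time_s: 17.22
tool_pos: [0.5522, 0.1979, 0.1498]
tool_rot: [180.0, -0.0, 179.3]
force: [0.3, -0.6, -0.9]
grip_width: 0.0235
```

Emit:
servo_tool --plan '[[0,[-0.08,0,0.7],[0,0,0]],[0,[0,0,0.4],[0,0,0]],[0,[0,0,0],[0,0,0]],[0,[0,0,0],[0,0,0]]]'

```text
time_s: 17.55
tool_pos: [0.5528, 0.1978, 0.1368]
tool_rot: [180.0, -0.1, 179.3]
force: [0.1, 0.2, -1.4]
grip_width: 0.0236
```

```bash
python3 -c "
from h import *
from cell import env
o,c=snap('w7')
s=env.read_camera('side');t=env.read_camera('top')
a=cv2.resize(c['image'][160:240,240:320],(400,400),interpolation=cv2.INTER_CUBIC)
b=cv2.resize(s['image'][230:310,195:275],(400,400),interpolation=cv2.INTER_CUBIC)
d=cv2.resize(s['image'][140:240,230:430],(400,200),interpolation=cv2.INTER_CUBIC)
e=cv2.resize(t['image'][120:270,240:400],(213,200))
cv2.imwrite('pics/w7c.png',np.vstack([np.hstack([a,b]),np.hstack([d,e,np.zeros((200,187,3),np.uint8)])]))
P=[o['tool_pos']-[0,0,.0219],[.554,.197,.092]]
print(wproj(c,o,P),proj(s,P))"
```

```text
[0.5528 0.1978 0.1368] [ 1.7999e+02 -1.0000e-01  1.7933e+02] 17.55
[[280.44073378 249.64587371]
 [279.06017492 237.99713284]] [[236.9638539  268.32975038]
 [237.06916512 278.14745129]]
```

View pics/w7c.png

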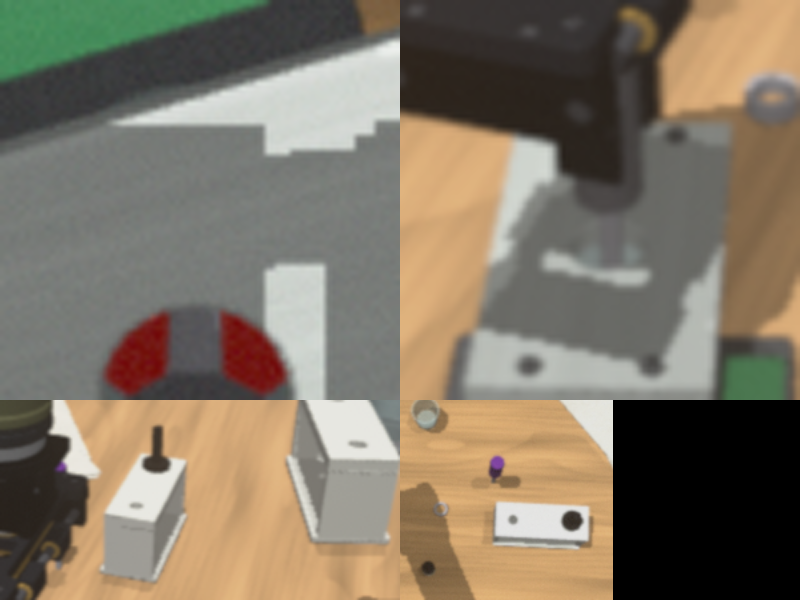

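```bash
python3 -c "
from cell import env
o=env.get_obs();print(o['tool_pos'],o['force'],abs(o['joint_velocities']).max(),o['grip_width'],o['time_s']);print(env.sign_off())"
```

```text
[0.55305852 0.19798256 0.13738809] [-0.36033792  0.01221578  0.03697528] 0.19851428379589367 0.023768175731860783 17.7
the job is handed in; nothing more can be done
None
```

I handed the job in at 17.7 s. The stopper is parked in the small rack's empty socket and released. The grey probe is held in the guide hole. `sign_off` gives no verdict, so these are only my own last checks:

- **Stopper:** upright and seated, within about 2 mm of the socket's axis in the wrist view. The last side and top crops show it still standing there.
- **Probe:** held at 25 N with a measured opening of 23.8 mm. The stem sits within about 1–2 mm of the hole's centre in the wrist and side views, tilted about 1°. The calculated tip height is 45 mm, so 15 mm above the resin. That assumes the handle did not slip after I gripped it at the rack, and I could not see the tip itself.
- **Contact:** I saw no contact force above the sensor noise of about 1 N while lowering the probe. That noise is larger than the 0.3 N limit, so a very light touch cannot be ruled out.
- **Bystanders:** the vial, band and spare beaker look unmoved in the last top crop.

**Disagreement:** the side camera placed the guide about 6 mm further in y than the top camera did. I settled this by comparing tip and hole directly in the wrist and side views just above the hole, where they agreed to about 1 mm.

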